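# Dock a sample tote and hold the spring forceps at its marked gap

## Task

Push the tote that waits on the roller track fully home against the stop in the station bay, so that its sample stub stands between the open tips of the clamped spring forceps. Then squeeze the forceps by the two blue pads until the gap between the tips matches the two red lines on top of that tote, without pinching the stub, and finish still holding that gap steady: do not let go. Leave the other tote on the side deck and the things round about where they are.

Things in the scene. Friction and masses are not known exactly. Their poses are not given: they have to be found in the camera images.
- bay (a point): where the underside's middle of a docked tote comes to lie: on the track's centre line, at roller-top height (34 mm above the bench). y points along the track from the open end to the stop, x across it to the side deck, z up. The station is fixed but stands elsewhere, turned otherwise, each time. Grey bay cheeks 83 mm apart, flared mouth, tops 34 mm above the rollers
- track_end (a point): open end of the roller track, on its centre line at roller-top height, 313 mm from bay along -y. Free-turning rollers run from here into the bay, between side rails 86 mm apart and 21 mm higher than the rollers. No room beside a tote: push its end that faces the open end; nothing stands behind it
- stop (a point): middle of the rubber stop pad at the end of the bay, 55 mm from bay along +y, 24 mm above the roller tops; a docked tote's leading end touches it. The end wall's top is 42 mm above the roller tops; further on, 150 to 188 mm from bay, stands the post with the heel clamp, top 109 mm above the roller tops
- tote_green_mid (a point): green sample tote, a closed box 80 mm across x 110 mm along the track (its y) x 51 mm high, 0.2 to 0.4 kg; this point is its centre, half-way up. On top, in the middle, a brass stub (6 mm thick, 16 mm high) between two lengthwise red lines 20 mm apart: this tote's tip gap. One tote, drawn at random, waits on the rollers, the other is parked on the side deck
- tote_orange_mid (a point): orange sample tote, a closed box 80 mm across x 110 mm along the track (its y) x 51 mm high, 0.2 to 0.4 kg; this point is its centre, half-way up. On top, in the middle, a brass stub (6 mm thick, 16 mm high) between two lengthwise red lines 34 mm apart: this tote's tip gap. One tote, drawn at random, waits on the rollers, the other is parked on the side deck
- tip_far (a point): inner face of the tip of the forceps blade at the side-deck side. The forceps lie level over the bay, heel clamped in the post; the tips are turned down, point at the open end of the track and end 12 mm above a docked tote, beside its stub. Tip gap = distance tip_far to tip_near, 56 mm when open; it should equal the spacing of the red lines, centre to centre
- tip_near (a point): inner face of the tip of the other forceps blade
- pad_far (a point): centre of the outer face of the blue grip pad (34 mm long, 14 mm high) on the blade at the side-deck side, 96 mm above the roller tops, 62 mm from the tips toward the heel; free above, 38 mm free below. Over both pads: 49 mm open, about 36 mm at a tip gap of 34 mm, 27.5 mm at 20 mm: 1 mm there moves the tip gap by 1.67 mm
- pad_near (a point): the same for the pad on the other blade
- forceps_far (a joint): hinge of the forceps blade at the side-deck side, rad: 0 = open, growing as it is squeezed inward, up to 0.16; its tip moves 155 mm per rad. It springs open by itself (about 4.5 N m/rad: 3 to 8 N on the pads brings the tips to the marked gaps)
- forceps_near (a joint): hinge of the forceps blade away from the side deck, rad: 0 = open, growing as it is squeezed inward, up to 0.16; its tip moves 155 mm per rad. It springs open by itself (about 4.5 N m/rad: 3 to 8 N on the pads brings the tips to the marked gaps)
- petri: bystander: petri dish with red filling, 91 mm across, 16 mm high; origin under its centre
- timer: bystander: white bench timer 70x78x34 mm; origin under its centre
- vial: bystander: small brown vial with a white cap, 22 mm across, 52 mm high; origin under its centre
- tape: bystander: roll of tan tape 96 mm across, 25 mm high; origin under its centre

How it is judged:
By the outcome, as a careful person would: the job done as asked, in the order asked, and still so for the second after the job is handed in, while the arm keeps its last pose, push and grip.
It also fails if it takes over 48 s, if anything falls off the work surface, if the arm or the gripper's body presses on something with over 40 N, if the wrist force passes 120 N, or if a joint passes its speed limit or range.

## Robot

A 6-joint arm with a two-finger parallel gripper is mounted at the origin on a cart in front of the work surface, level with it; the furniture and walls round the work are solid. World frame = base frame: x ahead of the robot, y to its left, z up, the work surface at z = 0. Lengths are in m, angles in rad, forces in N, time in s.
With the tool pointing down it reaches from about 0.35 to 0.925 m from the base axis. Payload 6.4 kg.
Tool frame: the origin (TCP) lies midway between the tips of the shut fingers; the grasp point (between the pads) lies 19 mm behind it (hold_point_z is the distance from the TCP to the grasp point, in m); x points along the fingers, z is the direction in which the jaws open and shut, and the axes are right-handed (so a half turn about x gives the same grasp; the last joint's range is limited). The gripper opens to 94 mm and grips with 3 to 60 N. Pads are 16 mm wide; open, the fingers measure 119 mm over their backs; the gripper's body (75 mm by 177 mm) begins 78 mm behind the grasp point.
Start: joints at [1.165, 0.245, 1.558, -0, 1.339, -0.174], TCP at [0.149, 0.633, 0.205] pointing down, gripper open.
Joint ranges: [-3.13, 3.13], [-1.02, 2.26], [0.13, 2.54], [-0.95, 4.09], [0.21, 2.88], [-2.74, 2.74]. Speed limits (rad/s): [2.57, 2.57, 3.14, 3.14, 3.14, 3.14].

## Interface

Orientations are given as [roll, pitch, yaw] about the fixed x, y, z axes, in that order (R = Rz(yaw) Ry(pitch) Rx(roll)).
In Python, from rig import * gives the robot as it stands. The module is installed in compiled form; this text tells all that it offers.
- The arm moves only by the shell command python3 -m handwheel 'ROWS' [FORCE]. ROWS is JSON, one flat list of numbers, 7 for each row, row after row: the turn, a rotation vector about the tool's x, y, z in rad, then the shift along the tool's x, y, z in m, then the closure, from 0 (fully open) to 1 (shut). In form: [ax, ay, az, tx, ty, tz, gripper, ax, ay, az, tx, ty, tz, gripper, ...]. A call has 1 to 5 rows; each row shifts and turns the commanded pose from where the row before left it, along the tool's axes as they then stand; what a row does not reach is not made up. A row lasts 1/10 s, in which the tool goes at most 50 mm and 8.59 degrees, less where a joint would pass 70% of its speed; a pose out of reach is approached as far as the arm can. A call is refused whole if a number of a shift passes 0.05 or a number of a turn 0.15, either way. A call with a gripper value outside its range is refused whole. The fingers move at their own pace and stop on an object; FORCE is the grip in N (left out, the last holds). Time passes only in rows, so rows that do not move let the fingers close. It gives the time, the measured TCP pose, the force and the opening at its end, in the units of the state.
- sense(): the state, without advancing time (a new reading comes with each control period).
- capture(name): name is "side" or "top" or "wrist"; returns the picture (384x512x3 uint8, red, green, blue); there is no depth.
- camera_params(name): a dict with "fx", "fy", "cx", "cy" (pixels), "eye" and "rotation" of the camera in the world. Camera axes: x right, y down, z forward; pixel columns grow to the right and rows downward; lengths in m; the calibration is good to about 2 mm. A picture is of the moment at which its call begins: read the wrist's pose just before it. camera_params takes no time and is no camera call; for the wrist camera it gives the pose at the moment of the call.
- job_done(): hands the job in, once; it reports no verdict.
The state is a dict: "time_s": time; "joint_positions": joint angles; "qvel": joint speeds; "tau": joint torques, N m; "ee_pos": TCP position; "eef_rot": TCP orientation; "contact_force": force on the tool from outside, world axes, zero at the start; "wrist_torque": the same for the moment, N m; "grip_width": finger opening in m.
Only numpy, scipy, OpenCV 4.12 (cv2) and the standard library are available. Lean on these libraries where they do the work, as an engineer would, in place of code of your own. Each camera call takes 0.05 s, during which the arm holds its last target. There are 200 camera calls.

## Working session

There is one attempt and no reset: what is moved stays moved. The work goes in short steps, Python scripts to look and compute and a shell command to move; the robot and the scene stay as the last step left them, time stands still between calls to the robot, and variables do not carry over. Pictures are saved under pics/ and viewed, about 8 in all and at most 12, crops included, and the job is handed in when it is done.

```bash
mkdir -p pics; python3 - <<'E'
from rig import *
import cv2,numpy as np
print(sense())
for n in ["side","top"]:
    p=camera_params(n); print(n,p)
    cv2.imwrite(f"pics/{n}0.png",cv2.resize(capture(n)[:,:,::-1],(800,600),interpolation=cv2.INTER_CUBIC))
E
```

```text
{'time_s': 0.0, 'joint_positions': array([ 1.16488331e+00,  2.45788400e-01,  1.55899072e+00, -7.09885491e-05,
        1.33869944e+00, -1.74112461e-01]), 'qvel': array([ 5.61392512e-04, -2.97202759e-04,  3.71225135e-06,  9.83169355e-04,
        2.12330397e-05,  1.52703958e-04]), 'tau': array([ 1.62825225e-03, -4.15835845e+01, -3.14600229e+01,  6.86200848e-02,
        3.33254586e-02, -1.42875474e-04]), 'ee_pos': array([0.14910655, 0.6320533 , 0.20437431]), 'eef_rot': array([ 3.00407973,  1.56890915, -1.94009342]), 'contact_force': array([-0.13592064,  0.32961665,  0.51263182]), 'wrist_torque': array([-0.01300736,  0.00814567,  0.01590959]), 'grip_width': 0.09379008630747139}
side {'fx': 360.0454788469232, 'fy': 360.0454788469232, 'cx': 255.50678896937896, 'cy': 186.68516265546577, 'eye': array([0.54070275, 0.87827115, 0.85963216]), 'rotation': array([-2.27650612,  0.02234559,  3.07133682])}
top {'fx': 360.9940948383728, 'fy': 360.9940948383728, 'cx': 247.06798801658894, 'cy': 197.9151857616069, 'eye': array([0.33376474, 0.00479422, 1.605437  ]), 'rotation': array([-3.03023047,  0.00926063, -1.59151145])}
```

View pics/top0.png

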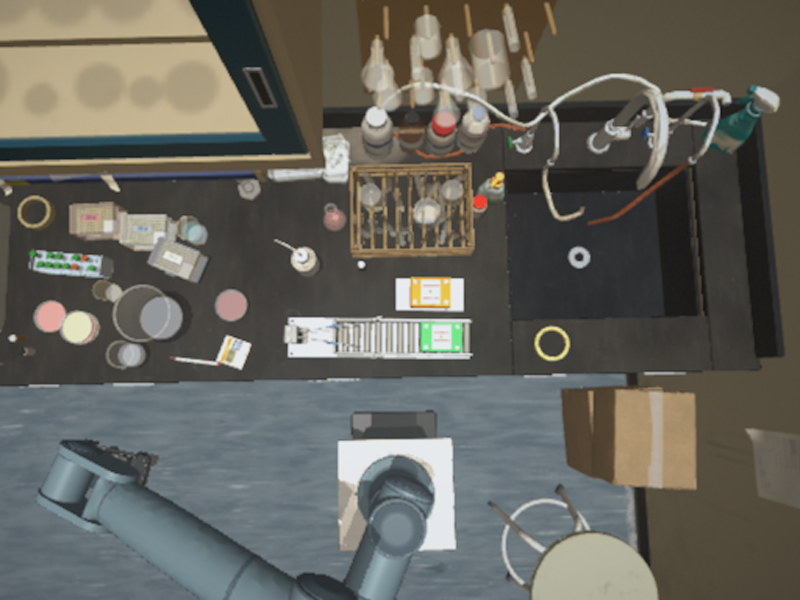

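View pics/side0.png

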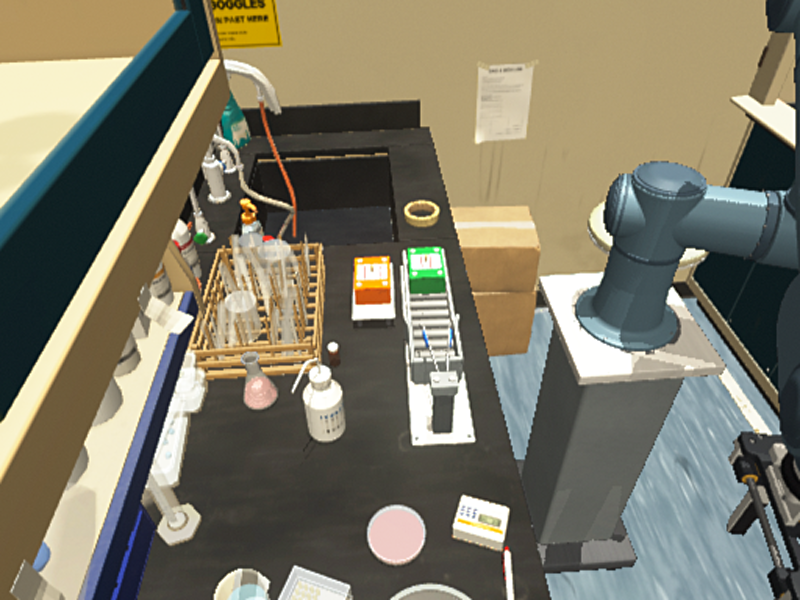

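The top view shows the green tote at the open end of the track (≈441,337 of 800x600). The bay, forceps and post are at the left (≈300-335,337), and the orange tote is on the side deck (≈430,292). The side view agrees, so green is the tote to dock and the target gap is 20 mm.

```bash
cat > h.py <<'E'
from rig import *
import cv2,numpy as np
from scipy.spatial.transform import Rotation as R
def cam(n):
    p=camera_params(n); return p,R.from_euler('xyz',p['rotation']).as_matrix(),np.array(p['eye'])
def ray(c,u,v):
    p,M,e=c; d=M@np.array([(u-p['cx'])/p['fx'],(v-p['cy'])/p['fy'],1]); return e,d
def onz(c,u,v,z):
    e,d=ray(c,u,v); return e+d*(z-e[2])/d[2]
def proj(c,X):
    p,M,e=c; q=M.T@(np.asarray(X)-e); return np.array([p['fx']*q[0]/q[2]+p['cx'],p['fy']*q[1]/q[2]+p['cy']])
def tri(obs):
    A=np.zeros((3,3));b=np.zeros(3)
    for c,u,v in obs:
        e,d=ray(c,u,v); d=d/np.linalg.norm(d); P=np.eye(3)-np.outer(d,d); A+=P;b+=P@e
    return np.linalg.solve(A,b)
E
python3 - <<'E'
from h import *
for n in ["top","side"]:
    c=cam(n); im=capture(n); hsv=cv2.cvtColor(im,cv2.COLOR_RGB2HSV)
    print(n,"fwd",c[1][:,2])
    if n=="top": cv2.imwrite("pics/topc.png",cv2.resize(im[180:245,170:320,::-1],None,fx=5,fy=5,interpolation=cv2.INTER_CUBIC))
    else: cv2.imwrite("pics/sidec.png",cv2.resize(im[150:290,220:320,::-1],None,fx=4,fy=4,interpolation=cv2.INTER_CUBIC))
    for nm,lo,hi in [("g",(50,150,80),(75,255,255)),("o",(10,180,120),(22,255,255))]:
        m=cv2.inRange(hsv,lo,hi); k,l,s,ce=cv2.connectedComponentsWithStats(m)
        i=1+np.argmax(s[1:,4]); print(nm,s[i])
        ys,xs=np.where(l==i); P=np.array([onz(c,u,v,.085)[:2] for u,v in zip(xs,ys)]).astype(np.float32)
        r=cv2.minAreaRect(P*1000); print(r)
E
python3 - <<'E'
import cv2,numpy as np
a=cv2.imread('pics/topc.png');b=cv2.imread('pics/sidec.png');print(a.shape,b.shape)
b=cv2.resize(b[:, :],None,fx=.45,fy=.45) if 0 else b
E
```

```text
top fwd [ 0.11129894  0.00689921 -0.99376302]
g [ 36 163   2   2   3]
((673.9741821289062, 918.0742797851562), (6.371102809906006, 2.9790005683898926), 45.25694274902344)
o [267 195  18   2  19]
((511.7275390625, -105.33013916015625), (71.9687728881836, 4.26776123046875), 88.74945831298828)
side fwd [-0.03897553 -0.76029096 -0.64841234]
g [261 159  24  29 222]
((430.18646240234375, -102.45520782470703), (159.55899047851562, 77.22211456298828), 88.22308349609375)
o [227 165  23  30 304]
((550.7552490234375, -76.62672424316406), (154.07835388183594, 75.11479949951172), 86.76313781738281)
(325, 750, 3) (560, 400, 3)
```

View pics/topc.png

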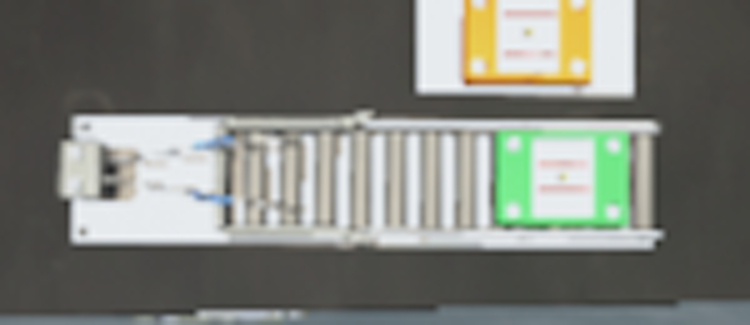

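View pics/sidec.png

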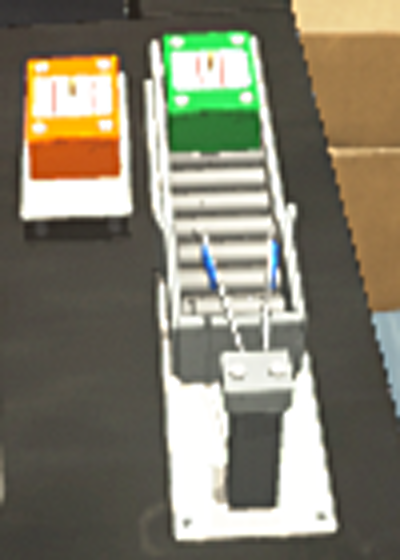

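The top crop shows the tote's top face spanning (497..629, 130..226), pads at about (213,143) and (213,198), and the post at (60..100, 140..197). In the side crop the pads are at (208,268) and (274,263), and the tote's top corners at (167,38), (250,33), (262,117), (168,120).

```bash
python3 - <<'E'
from h import *
t=cam("top");s=cam("side")
T=lambda u,v:(t,170+(u+.5)/5-.5,180+(v+.5)/5-.5); S=lambda u,v:(s,220+(u+.5)/4-.5,150+(v+.5)/4-.5)
ct=np.array([onz(*T(*p),.085) for p in [(497,130),(629,130),(629,225),(497,226)]])
cs=np.array([onz(*S(*p),.085) for p in [(168,120),(167,38),(250,33),(262,117)]])
print(ct,ct.mean(0));print(cs,cs.mean(0))
print("pads tri far",tri([T(213,143),S(208,268)]),"near",tri([T(213,198),S(274,263)]))
print("pads z.130 top",onz(*T(213,143),.13),onz(*T(213,198),.13)," side",onz(*S(208,268),.13),onz(*S(274,263),.13))
print("post top T",[onz(*T(*p),.143)[:2] for p in [(60,140),(60,197),(100,141),(100,197)]])
print("post top S",[onz(*S(*p),.143)[:2] for p in [(220,353),(293,350),(226,405),(295,402)]])
print("rail ends top",[onz(*T(*p),.055)[:2] for p in [(658,127),(658,236),(365,125),(365,233)]])
E
```

```text
[[ 0.46936425 -0.0766354   0.085     ]
 [ 0.46696301 -0.18803645  0.085     ]
 [ 0.3869316  -0.1851881   0.085     ]
 [ 0.38842659 -0.07441202  0.085     ]] [ 0.42792136 -0.13106799  0.085     ]
[[ 0.47086441 -0.06487346  0.085     ]
 [ 0.46197935 -0.18239288  0.085     ]
 [ 0.3859462  -0.18246074  0.085     ]
 [ 0.39112828 -0.0611074   0.085     ]] [ 0.42747956 -0.12270862  0.085     ]
pads tri far [0.46005017 0.15882689 0.13062754] near [0.41394561 0.15930965 0.13199022]
pads z.130 top [0.459665   0.15896751 0.13      ] [0.41454293 0.15941745 0.13      ]  side [0.46041415 0.15810071 0.13      ] [0.41311289 0.1574617  0.13      ]
post top T [array([0.46368473, 0.28225278]), array([0.41727656, 0.28227733]), array([0.46216668, 0.24964328]), array([0.4165873 , 0.24977996])]
post top S [array([0.46216749, 0.24962516]), array([0.41416392, 0.2513427 ]), array([0.46319208, 0.29323606]), array([0.41939453, 0.29469432])]
rail ends top [array([ 0.47164594, -0.21687482]), array([ 0.37807191, -0.21337765]), array([0.47882094, 0.03542777]), array([0.38590165, 0.037225  ])]
```

```bash
cat >> h.py <<'E'
BAY=np.array([.4347,.0975,.034]); YH=np.array([.031,.99952,0]); XH=np.array([.99952,-.031,0])
def B(x,y,z): return BAY+x*XH+y*YH+np.array([0,0,z])
def goal_R(sg=1): return np.column_stack([[0,0,-1],sg*YH,sg*XH])
def st(target=None,sg=1):
    s=sense(); M=R.from_euler('xyz',s['eef_rot']).as_matrix(); p=np.array(s['ee_pos'])
    d=p-BAY; print("t",round(s['time_s'],2),"bay-frame",np.round([d@XH,d@YH,d[2]],4),"F",np.round(s['contact_force'],1),"w",round(s['grip_width'],4))
    print("rotvec to goal",np.round((R.from_matrix(M).inv()*R.from_matrix(goal_R(sg))).as_rotvec(),4))
    if target is not None: print("tool shift now",np.round(M.T@(target-p),4),"in goal frame",np.round(goal_R(sg).T@(target-p),4))
    return M
E
python3 - <<'E'
from h import *
print(st(B(0,-.32,.1),1).round(3)); st(B(0,.2,.18),-1)
E
```

```text
t 0.2 bay-frame [-0.302   0.5257  0.1708] F [ 0.7 -0.7  0.2] w 0.0938
rotvec to goal [ 1.37e+00 -1.10e-03  6.00e-04]
tool shift now [ 0.0716 -0.4646 -0.7684] in goal frame [ 0.0708 -0.8457  0.302 ]
[[-0.    -0.973  0.23 ]
 [-0.001  0.23   0.973]
 [-1.     0.    -0.001]]
t 0.2 bay-frame [-0.302   0.5257  0.1708] F [ 0.7 -0.7  0.2] w 0.0938
rotvec to goal [-1.7716e+00 -7.0000e-04 -1.2000e-03]
tool shift now [-0.009  -0.3608 -0.2589] in goal frame [-0.0092  0.3257 -0.302 ]
```

```bash
python3 -m handwheel '[0,0,0,-0.008,-0.04,-0.025,1, 0,0,0,-0.008,-0.04,-0.025,1, 0,0,0,-0.008,-0.04,-0.025,1, 0,0,0,-0.008,-0.04,-0.025,1, 0,0,0,-0.008,-0.04,-0.025,1]' 20
python3 -m handwheel '[0.137,0,0,0,0,0,1, 0.137,0,0,0,0,0,1, 0.137,0,0,0,0,0,1, 0.137,0,0,0,0,0,1, 0.137,0,0,0,0,0,1]'
python3 -m handwheel '[0.137,0,0,0,0,0,1, 0.137,0,0,0,0,0,1, 0.137,0,0,0,0,0,1, 0.137,0,0,0,0,0,1, 0.137,0,0,0,0,0,1]'
python3 -c "
from h import *
st(B(0,-.33,.12))"
```

```text
time_s: 0.7
ee_pos: [0.3161, 0.4635, 0.2457]
eef_rot: [-2.888, 1.571, -1.549]
contact_force: [0.6, 0.4, -0.0]
grip_width: 0.0579
time_s: 1.2
ee_pos: [0.3152, 0.4648, 0.2452]
eef_rot: [-3.066, 1.57, -2.418]
contact_force: [-0.8, 0.3, 0.1]
grip_width: 0.0179
time_s: 1.7
ee_pos: [0.3151, 0.4649, 0.2452]
eef_rot: [-2.363, 1.57, -2.399]
contact_force: [0.1, 0.4, 1.4]
grip_width: 0.0009
t 1.7 bay-frame [-0.1309  0.3635  0.2112] F [0.1 0.4 1.4] w 0.0009
rotvec to goal [-0.0056 -0.0003  0.0003]
tool shift now [ 0.0914 -0.6928  0.1348] in goal frame [ 0.0912 -0.6935  0.1309]
```

```bash
for i in 1; do
python3 -m handwheel '[0,0,0,0,-0.045,0.018,1, 0,0,0,0,-0.045,0.018,1, 0,0,0,0,-0.045,0.018,1, 0,0,0,0,-0.045,0.018,1, 0,0,0,0,-0.045,0.018,1]'
python3 -m handwheel '[0,0,0,0,-0.046,0.01,1, 0,0,0,0,-0.046,0.01,1, 0,0,0,0,-0.046,0.01,1, 0,0,0,0,-0.046,0.01,1, 0,0,0,0,-0.046,0,1]'
python3 -m handwheel '[0,0,0,0,-0.048,0,1, 0,0,0,0,-0.048,0,1, 0,0,0,0,-0.048,0,1, 0,0,0,0,-0.048,0,1, 0,0,0,0,-0.045,0,1]'; done
python3 -c "
from h import *
st(B(0,-.33,.12))
c=cam('wrist');im=capture('wrist');np.save('w0.npy',np.array([*c[0]['eye'],*c[0]['rotation'],c[0]['fx'],c[0]['cx'],c[0]['cy']]));print(c[0])
cv2.imwrite('pics/w0.png',im[:,:,::-1])"
```

```text
time_s: 2.2
ee_pos: [0.3984, 0.2356, 0.2454]
eef_rot: [0.161, 1.57, 0.131]
contact_force: [1.8, 0.2, 0.3]
grip_width: 0.0005
time_s: 2.7
ee_pos: [0.4312, 0.0042, 0.2456]
eef_rot: [-0.229, 1.57, -0.26]
contact_force: [0.4, -0.6, 0.2]
grip_width: 0.0005
time_s: 3.2
ee_pos: [0.4232, -0.2328, 0.2455]
eef_rot: [-0.476, 1.57, -0.508]
contact_force: [0.2, 0.2, -0.7]
grip_width: 0.0002
t 3.2 bay-frame [-0.0013 -0.3305  0.2115] F [ 0.2  0.2 -0.7] w 0.0002
rotvec to goal [-0.0009  0.0004  0.0002]
tool shift now [0.0915 0.0005 0.0012] in goal frame [0.0915 0.0005 0.0013]
{'fx': 267.70076050702, 'fy': 267.70076050702, 'cx': 258.2909954788139, 'cy': 194.44496256568522, 'eye': array([ 0.42578737, -0.16708674,  0.42450788]), 'rotation': array([ 2.91209613e+00, -3.28978281e-04, -3.20924522e-02])}
```

View pics/w0.png

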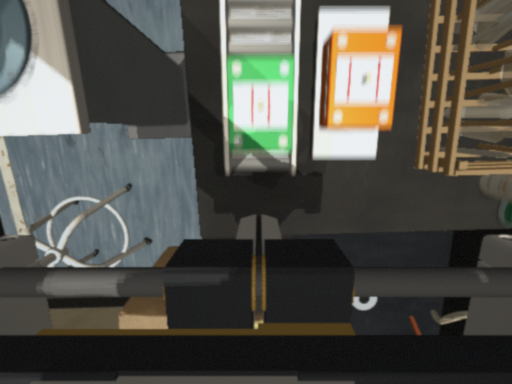

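The wrist view shows the green tote's top spanning u 228–295, v 56–151, with its trailing edge at v≈151 and the rail ends at v≈175. The closed fingers point at the bench beyond the track end.

```bash
python3 -c "
from h import *
c=cam('wrist')
for u,v,z in [(228,57,.085),(295,55,.085),(295,150,.085),(229,151,.085),(226,175,.055),(297,173,.055)]:
    d=onz(c,u,v,z)-BAY; print(np.round([d@XH,d@YH],4))
st(B(0,-.33,.018))"
```

```text
[-0.0354 -0.1857]
[ 0.0423 -0.184 ]
[ 0.0452 -0.2929]
[-0.0376 -0.2937]
[-0.046  -0.3289]
[ 0.0529 -0.3266]
t 3.25 bay-frame [-0.0016 -0.3357  0.2115] F [-2.4 -2.4  1.3] w 0.0003
rotvec to goal [-0.0052 -0.0003  0.0037]
tool shift now [0.1935 0.0065 0.0016] in goal frame [0.1935 0.0057 0.0016]
```

```bash

python3 -m handwheel '[0,0,0,0.045,0.001,0.003,1, 0,0,0,0.045,0.001,0,1, 0,0,0,0.045,0.001,0,1, 0,0,0,0.04,0.002,0,1, 0,0,0,0.018,0,0,1]'
python3 -m handwheel '[0,0,0,0,0.006,0,1, 0,0,0,0,0.006,0,1, 0,0,0,0,0.006,0,1, 0,0,0,0,0.006,0,1, 0,0,0,0,0.006,0,1]'
python3 -m handwheel '[0,0,0,0,0.009,0,1, 0,0,0,0,0.009,0,1, 0,0,0,0,0.009,0,1, 0,0,0,0,0.009,0,1, 0,0,0,0,0.009,0,1]'
python3 -c "
from h import *
st(B(0,-.063,.018))
im=capture('wrist')
cv2.imwrite('pics/w1.png',im[:,:,::-1])"
```

```text
time_s: 3.75
ee_pos: [0.4245, -0.2235, 0.0483]
eef_rot: [2.449, 1.564, 2.418]
contact_force: [-0.3, -0.2, 0.2]
grip_width: 0.0002
time_s: 4.25
ee_pos: [0.4286, -0.1958, 0.0537]
eef_rot: [-0.697, 1.568, -0.728]
contact_force: [0.0, -1.1, 0.6]
grip_width: 0.0004
time_s: 4.75
ee_pos: [0.4294, -0.1501, 0.0526]
eef_rot: [-0.403, 1.57, -0.434]
contact_force: [0.9, -1.3, 1.2]
grip_width: 0.0007
t 4.75 bay-frame [ 0.0024 -0.2476  0.0186] F [ 0.9 -1.3  1.2] w 0.0007
rotvec to goal [0.0001 0.0004 0.0001]
tool shift now [ 0.0005  0.1846 -0.0023] in goal frame [ 0.0006  0.1846 -0.0024]
```

View pics/w1.png

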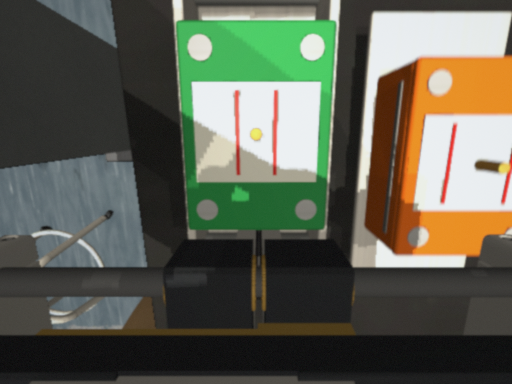

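The finger is centred on the green tote's trailing face and pushing it (-1.3 N). The tote is straight between the rails, with the stub at (256,133).

```bash

python3 -m handwheel '[0,0,0,0,0.011,0,1, 0,0,0,0,0.011,0,1, 0,0,0,0,0.011,0,1, 0,0,0,0,0.011,0,1, 0,0,0,0,0.011,0,1]'
python3 -m handwheel '[0,0,0,0,0.011,0,1, 0,0,0,0,0.011,0,1, 0,0,0,0,0.011,0,1, 0,0,0,0,0.011,0,1, 0,0,0,0,0.011,0,1]'
python3 -m handwheel '[0,0,0,0,0.010,0,1, 0,0,0,0,0.009,0,1, 0,0,0,0,0.008,0,1, 0,0,0,0,0.007,0,1, 0,0,0,0,0.006,0,1]'
python3 -c "
from h import *
st(B(0,-.063,.018))"
```

```text
time_s: 5.3
ee_pos: [0.4307, -0.0947, 0.0523]
eef_rot: [2.659, 1.57, 2.629]
contact_force: [0.2, -1.3, -0.5]
grip_width: 0.0001
time_s: 5.8
ee_pos: [0.4326, -0.0399, 0.0524]
eef_rot: [2.802, 1.571, 2.771]
contact_force: [-0.5, -0.9, -0.7]
grip_width: 0.0005
time_s: 6.3
ee_pos: [0.4339, -0.0003, 0.0525]
eef_rot: [-3.034, 1.571, -3.065]
contact_force: [0.0, -1.2, -0.0]
grip_width: 0.0006
t 6.3 bay-frame [ 0.0022 -0.0978  0.0185] F [ 0.  -1.2 -0. ] w 0.0006
rotvec to goal [ 0.0001 -0.      0.    ]
tool shift now [ 0.0005  0.0348 -0.0022] in goal frame [ 0.0005  0.0348 -0.0022]
```

```bash

python3 -m handwheel '[0,0,0,0,0.006,0,1, 0,0,0,0,0.006,0,1, 0,0,0,0,0.005,0,1, 0,0,0,0,0.004,0,1, 0,0,0,0,0.003,0,1]'
python3 -m handwheel '[0,0,0,0,0.003,0,1, 0,0,0,0,0.002,0,1, 0,0,0,0,0.002,0,1]'
python3 -c "
from h import *
st(B(0,-.063,.018))"
```

```text
time_s: 6.8
ee_pos: [0.4346, 0.0234, 0.0525]
eef_rot: [2.419, 1.571, 2.388]
contact_force: [-0.9, -0.8, -0.3]
grip_width: 0.0008
time_s: 7.1
ee_pos: [0.4349, 0.0302, 0.0525]
eef_rot: [1.207, 1.571, 1.176]
contact_force: [-0.3, -0.5, -0.8]
grip_width: 0.0005
t 7.1 bay-frame [ 0.0022 -0.0672  0.0185] F [-0.3 -0.5 -0.8] w 0.0005
rotvec to goal [-0.0001  0.     -0.    ]
tool shift now [ 0.0005  0.0042 -0.0022] in goal frame [ 0.0005  0.0042 -0.0022]
```

```bash

for k in 1; do python3 -m handwheel '[0,0,0,0,0.002,0,1, 0,0,0,0,0.002,0,1]' | grep -E "ee_pos|force"
python3 -m handwheel '[0,0,0,0,0.002,0,1, 0,0,0,0,0.001,0,1]'| grep -E "ee_pos|force"
done
```

```text
ee_pos: [0.435, 0.0318, 0.0527]
contact_force: [-4.8, -17.7, 2.3]
ee_pos: [0.4354, 0.0317, 0.0532]
contact_force: [-6.0, -29.0, 3.3]
```

Force rose to 29 N with no further travel, so the tote is against the stop. I'll back off gently, rise and look.

```bash

python3 -m handwheel '[0,0,0,0,-0.003,0,1, 0,0,0,0,-0.003,0,1, 0,0,0,0,-0.004,0,1, 0,0,0,0,-0.01,0,1, 0,0,0,0,-0.015,0,1]' | grep -E "ee_pos|force"
python3 -m handwheel '[0,0,0,-0.045,-0.01,0,0.5, 0,0,0,-0.045,0,0,0.3, 0,0,0,-0.045,0,0,0.25, 0,0,0,-0.035,0.02,0,0.25, 0,0,0,0,0,0,0.25]'| grep -E "ee_pos|force|grip"
python3 -c "
from h import *
M=st(B(0,.062,.18))
c=cam('wrist');im=capture('wrist');np.save('w2.npy',im);p=c[0];np.savez('w2c.npz',eye=p['eye'],rot=p['rotation'])
cv2.imwrite('pics/w2.png',cv2.resize(im[:,:,::-1],(800,600),interpolation=cv2.INTER_CUBIC))"
```

```text
ee_pos: [0.434, 0.002, 0.0525]
contact_force: [-0.1, -0.2, -0.1]
ee_pos: [0.4374, 0.0122, 0.2284]
contact_force: [-0.5, 0.6, -0.3]
grip_width: 0.0368
t 8.5 bay-frame [ 0.0054 -0.0852  0.1944] F [-0.5  0.6 -0.3] w 0.0368
rotvec to goal [0.0014 0.0112 0.0015]
tool shift now [ 0.0142  0.1472 -0.0053] in goal frame [ 0.0144  0.1472 -0.0054]
```

View pics/w2.png

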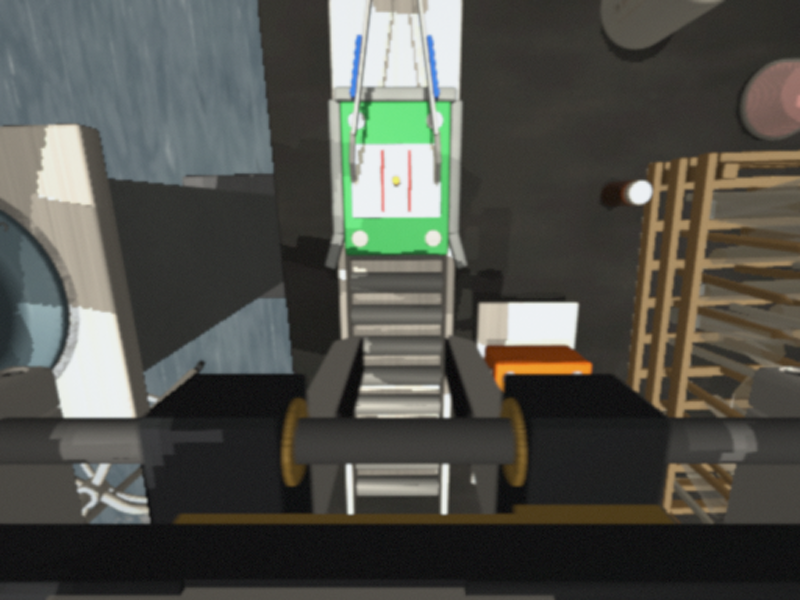

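The tote sits against the end wall (leading edge v≈100), with the stub at (396,181) between the open tips at (354,178) and (437,178). The pads are at (356,67) and (433,67). Next I'll compute the offsets.

```bash
python3 -c "
from h import *
c=cam('wrist')
for n,u,v,z in [('padN',351,67,.13),('padF',438,67,.13),('tipN',357,178,.1),('tipF',434,178,.1),('stub',396,181,.101),('lineN',383,181,.085),('lineF',410,181,.085),('lead',396,101,.085),('trail',398,254,.085),('tl',342,101,.085),('tr',452,101,.085),('post',0,0,.1)]:
    d=onz(c,(u+.5)/1.5625-.5,(v+.5)/1.5625-.5,z)-BAY; print(n,np.round([d@XH,d@YH],4))
st(B(0,.062,.18))"
```

```text
padN [-0.0266  0.0609]
padF [0.0251 0.061 ]
tipN [-0.0276 -0.0005]
tipF [ 0.0261 -0.0004]
stub [-0.0004 -0.0025]
lineN [-0.0102 -0.0016]
lineF [ 0.0096 -0.0016]
lead [-0.0005  0.0525]
trail [ 0.0007 -0.0551]
tl [-0.0384  0.0524]
tr [0.039  0.0526]
post [-0.2515  0.1076]
t 8.55 bay-frame [ 0.0038 -0.0854  0.1912] F [-0.9  0.1 -0.9] w 0.0411
rotvec to goal [0.0013 0.006  0.0011]
tool shift now [ 0.011   0.1474 -0.0037] in goal frame [ 0.0112  0.1474 -0.0038]
```

```bash

python3 -m handwheel '[0,0,0,0,0.037,-0.001,0.25, 0,0,0,0,0.037,-0.001,0.25, 0,0,0,0,0.037,-0.001,0.25, 0,0,0,0,0.036,0,0.25, 0,0,0,0,0,0,0.25]' | grep -E "ee_pos|force"
python3 -m handwheel '[0,0,0,0,0,0,0.25, 0,0,0,0,0,0,0.25, 0,0,0,0,0,0,0.25]'| grep -E "ee_pos|force|grip"
python3 -c "
from h import *
M=st(B(-.0005,.062,.077))"
```

```text
ee_pos: [0.4345, 0.1615, 0.2203]
contact_force: [0.6, -0.3, 0.2]
ee_pos: [0.4358, 0.1581, 0.2219]
contact_force: [0.4, -0.2, 0.1]
grip_width: 0.0706
t 9.35 bay-frame [-0.0008  0.0606  0.1879] F [ 0.4 -0.2  0.1] w 0.0706
rotvec to goal [-0.0018 -0.0009  0.0003]
tool shift now [0.1109 0.0015 0.0004] in goal frame [0.1109 0.0014 0.0003]
```

```bash

python3 -m handwheel '[0,0,0,0.03,0.001,0,0.25, 0,0,0,0.03,0,0,0.25, 0,0,0,0.03,0,0,0.25, 0,0,0,0.02,0,0,0.25, 0,0,0,0,0,0,0.25]' | grep -E "ee_pos|force"
python3 -m handwheel '[0,0,0,0,0,0,0.25, 0,0,0,0,0,0,0.25, 0,0,0,0,0,0,0.25]'| grep -E "ee_pos|force|grip"
python3 -c "
from h import *
M=st(B(-.0005,.062,.077))
c=cam('wrist');im=capture('wrist')
cv2.imwrite('pics/w3.png',cv2.resize(im[:,:,::-1],(800,600),interpolation=cv2.INTER_CUBIC))"
```

```text
ee_pos: [0.4335, 0.159, 0.1095]
contact_force: [0.2, -0.7, -0.1]
ee_pos: [0.437, 0.1601, 0.114]
contact_force: [-0.3, -0.6, 0.3]
grip_width: 0.0707
t 10.15 bay-frame [0.0004 0.0627 0.08  ] F [-0.3 -0.6  0.3] w 0.0707
rotvec to goal [-0.0003  0.0028 -0.0004]
tool shift now [ 0.003  -0.0007 -0.0009] in goal frame [ 0.003  -0.0007 -0.0009]
```

View pics/w3.png

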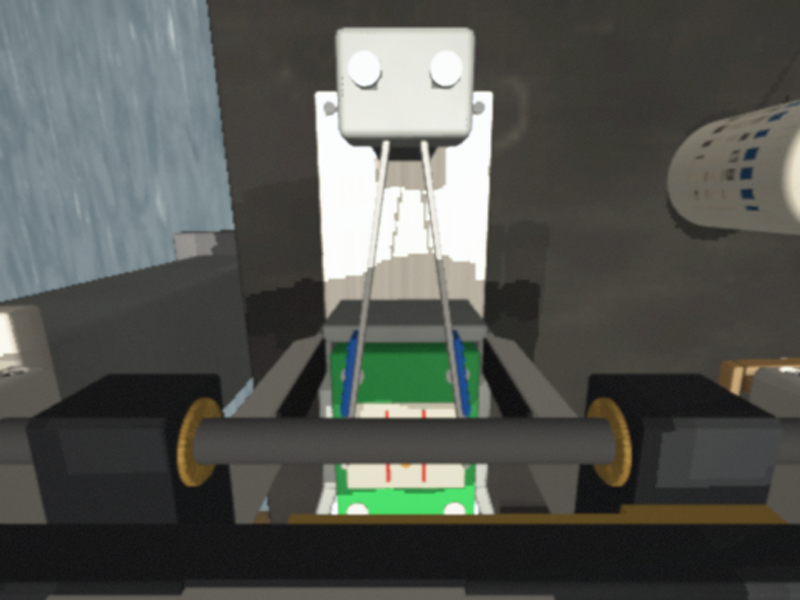

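Both pads sit between the fingers, centred at u≈405 like the gripper, and the tote is still docked. Now I'll squeeze in small steps.

```bash

python3 -m handwheel '[0,0,0,0.002,0,0,0.35, 0,0,0,0,0,0,0.42, 0,0,0,0,0,0,0.46, 0,0,0,0,0,0,0.5, 0,0,0,0,0,0,0.53]' 25 | grep -E "ee_pos|force|grip"
python3 -m handwheel '[0,0,0,0,0,0,0.56, 0,0,0,0,0,0,0.59, 0,0,0,0,0,0,0.62, 0,0,0,0,0,0,0.64, 0,0,0,0,0,0,0.65]'| grep -E "ee_pos|force|grip"
python3 -m handwheel '[0,0,0,0,0,0,0.66, 0,0,0,0,0,0,0.67, 0,0,0,0,0,0,0.67, 0,0,0,0,0,0,0.67, 0,0,0,0,0,0,0.67]'| grep -E "ee_pos|force|grip"
python3 -c "
from h import *
M=st(B(-.0005,.062,.077))"
```

```text
ee_pos: [0.4361, 0.1598, 0.1106]
contact_force: [1.7, -2.3, -0.2]
grip_width: 0.0445
ee_pos: [0.436, 0.1593, 0.1105]
contact_force: [0.9, -6.6, 0.9]
grip_width: 0.0333
ee_pos: [0.436, 0.1592, 0.1105]
contact_force: [1.3, -7.3, 0.7]
grip_width: 0.0309
t 11.7 bay-frame [-0.0006  0.0617  0.0765] F [ 1.3 -7.3  0.7] w 0.0309
rotvec to goal [0.0004 0.0001 0.0023]
tool shift now [-0.0005  0.0003  0.0001] in goal frame [-0.0005  0.0003  0.0001]
```

```bash

python3 -m handwheel '[0,0,0,0,0,0,0.68, 0,0,0,0,0,0,0.69, 0,0,0,0,0,0,0.70, 0,0,0,0,0,0,0.707, 0,0,0,0,0,0,0.707]'| grep -E "ee_pos|force|grip"
python3 -m handwheel '[0,0,0,0,0,0,0.707, 0,0,0,0,0,0,0.707, 0,0,0,0,0,0,0.707, 0,0,0,0,0,0,0.707]'| grep -E "ee_pos|force|grip"
python3 -c "
from h import *
M=st()
cw=cam('wrist');iw=capture('wrist');s=capture('side');t=capture('top')
cs=cam('side'); print('tip px side',proj(cs,B(0,0,.065)),'top',proj(cam('top'),B(0,0,.065)),'wrist',proj(cw,B(0,0,.063)))
a=cv2.resize(iw[220:384,160:352,::-1],(800,600),interpolation=cv2.INTER_CUBIC);cv2.imwrite('pics/w4.png',a)
u,v=proj(cs,B(0,0.03,.065)).astype(int);u0,v0=u-40,v-30;print(u0,v0)
cv2.imwrite('pics/s4.png',cv2.resize(s[v0:v0+60,u0:u0+80,::-1],(800,600),interpolation=cv2.INTER_CUBIC))"
```

```text
ee_pos: [0.436, 0.159, 0.1105]
contact_force: [0.8, -7.3, 0.4]
grip_width: 0.0282
ee_pos: [0.436, 0.159, 0.1105]
contact_force: [1.6, -8.4, 0.9]
grip_width: 0.0276
t 12.6 bay-frame [-0.0006  0.0615  0.0765] F [ 1.6 -8.4  0.9] w 0.0276
rotvec to goal [0.0004 0.0001 0.0027]
tip px side [277.9208624  209.12075086] top [227.73201587 214.45242453] wrist [258.29133691 293.43686249]
238 186
```

View pics/w4.png

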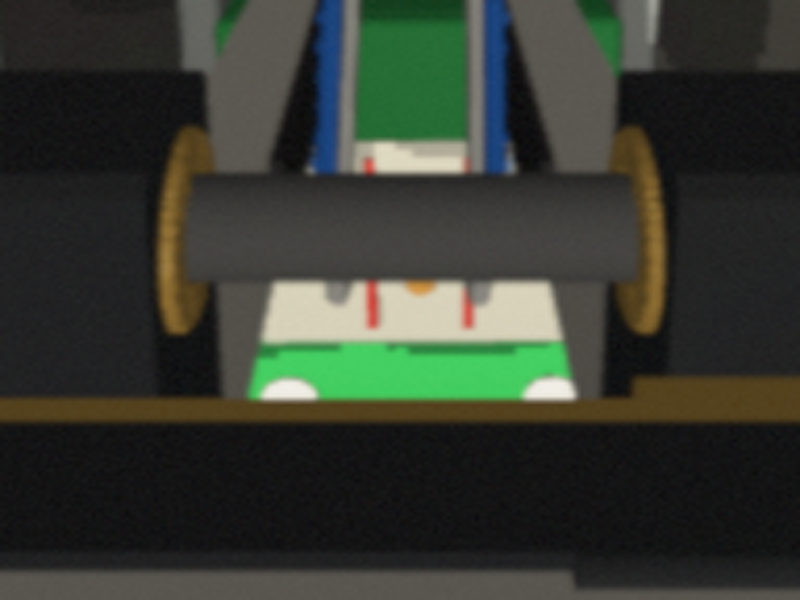

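View pics/s4.png

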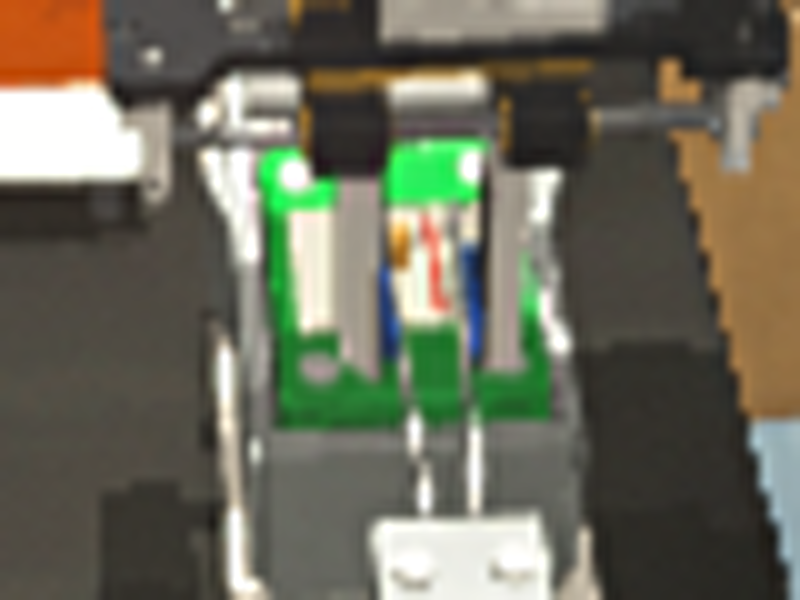

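The wrist crop shows the tips (inner edges ≈350 and 468) either side of the stub at 420, with the red lines at 373 and 468. The side crop shows both fingers outside the blue pads and the stub free between the blades. I'll check the gap by projection with parallax.

```bash
python3 -c "
from h import *
cw=cam('wrist')
def P(x,y,z):
    u,v=proj(cw,B(x,y,z)); return np.round([(u-160+.5)*800/192-.5,(v-220+.5)*600/164-.5],0)
for n,a in [('lineN',(-.01,-.015,.051)),('lineF',(.01,-.015,.051)),('tipN97',(-.01,0,.063)),('tipF97',(.01,0,.063)),('tipN110',(-.01,0,.08)),('tipF110',(.01,0,.08)),('tipN130',(-.01,0,.096)),('tipF130',(.01,0,.096)),('stub top',(0,0,.067)),('padN',(-.01375,.062,.096)),('padF',(.01375,.062,.096)),('trail',(0,-.055,.051))]: print(n,P(*a))
print(cw[0]['eye'])
"
python3 - <<'E'
import cv2
a=cv2.imread('pics/w4.png')[240:345,280:560]
cv2.imwrite('pics/w4b.png',cv2.resize(a,(800,300),interpolation=cv2.INTER_CUBIC))
for v in (285,292,298):
    b=cv2.imread('pics/w4.png')[v]; print(v,[int(x) for x in b[300:520:4].mean(1)])
E
```

```text
lineN [363. 296.]
lineF [459. 296.]
tipN97 [360. 270.]
tipF97 [463. 270.]
tipN110 [355. 319.]
tipF110 [467. 319.]
tipN130 [351. 373.]
tipF130 [472. 373.]
stub top [411. 281.]
padN [321.  65.]
padF [501.  65.]
trail [411. 440.]
[0.43861858 0.22517639 0.28937432]
285 [184, 186, 185, 184, 185, 178, 154, 125, 117, 120, 116, 108, 111, 143, 176, 182, 168, 131, 112, 138, 171, 183, 185, 187, 185, 179, 163, 143, 131, 129, 128, 126, 127, 139, 162, 182, 186, 185, 185, 182, 167, 131, 95, 100, 113, 119, 120, 125, 149, 174, 184, 185, 186, 186, 185]
292 [203, 203, 204, 205, 205, 198, 173, 140, 128, 131, 127, 123, 143, 181, 200, 201, 186, 143, 119, 146, 186, 203, 204, 204, 204, 204, 201, 188, 172, 159, 156, 161, 172, 187, 198, 204, 206, 205, 205, 203, 186, 147, 106, 112, 126, 131, 131, 147, 182, 202, 205, 204, 204, 205, 205]
298 [204, 204, 203, 204, 204, 198, 180, 151, 134, 132, 132, 140, 169, 196, 204, 200, 185, 142, 113, 131, 167, 195, 204, 205, 204, 204, 205, 204, 201, 199, 198, 199, 203, 204, 205, 205, 204, 204, 203, 201, 186, 147, 112, 115, 127, 132, 137, 158, 187, 202, 205, 205, 204, 204, 204]
```

View pics/w4b.png

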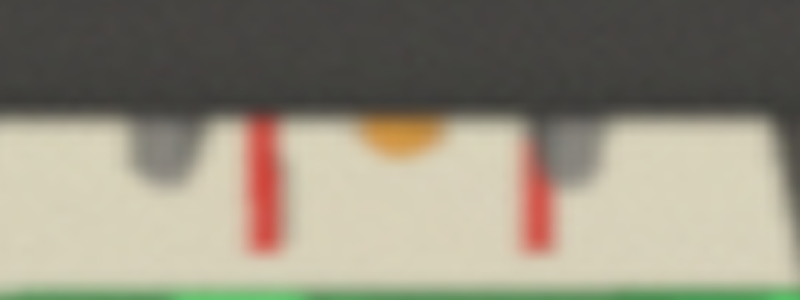

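By grip width (27.6 mm over the pads) the gap is about 20.2 mm. The image gives about 20.5–21.5 mm, depending on the assumed tip height. The tips sit about 2 mm toward the near side of the stub, so I'll centre them by 1 mm at the gripper and trim the squeeze slightly.

```bash

python3 -m handwheel '[0,0,0,0,0,0.0005,0.709, 0,0,0,0,0,0.0007,0.709, 0,0,0,0,0,0,0.709, 0,0,0,0,0,0,0.709, 0,0,0,0,0,0,0.709]'| grep -E "ee_pos|force|grip"
python3 -m handwheel '[0,0,0,0,0,0,0.709, 0,0,0,0,0,0,0.709, 0,0,0,0,0,0,0.709, 0,0,0,0,0,0,0.709, 0,0,0,0,0,0,0.709]'| grep -E "ee_pos|force|grip"
python3 -c "
from h import *
w=[]
for i in range(6):
    iw=capture('wrist'); w.append(sense()['grip_width'])
print(np.round(w,5)); st()
cv2.imwrite('pics/w5.png',cv2.resize(iw[280:310,225:290,::-1],(800,370),interpolation=cv2.INTER_CUBIC))"
```

```text
ee_pos: [0.437, 0.159, 0.1105]
contact_force: [0.4, -7.4, 1.8]
grip_width: 0.0274
ee_pos: [0.437, 0.159, 0.1105]
contact_force: [-0.3, -6.8, 1.5]
grip_width: 0.0272
[0.02738 0.02755 0.02747 0.02731 0.0276  0.02742]
t 14.05 bay-frame [0.0004 0.0616 0.0765] F [ 0.1 -7.5  1.8] w 0.0274
rotvec to goal [ 0.0005 -0.0006  0.0026]
```

View pics/w5.png

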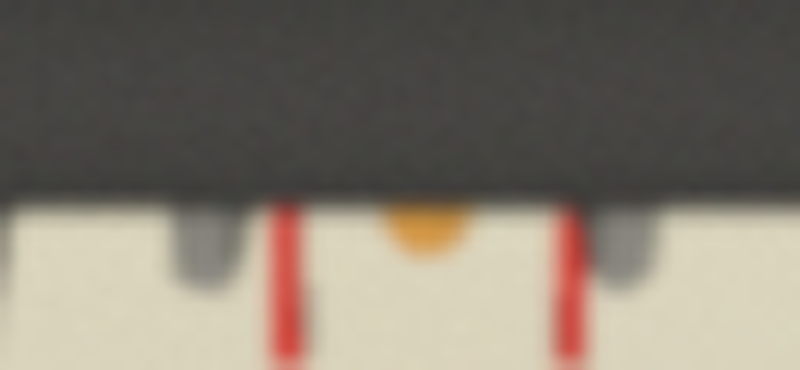

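The pad width averages 27.46 mm over six readings, which is a 20.0 mm tip gap. The stub at 428 is now midway between the tips (inner edges 245 and 588, mid 416) and clear on both sides, and the pose is steady. Handing in.

```bash
python3 -c "
from h import *
st(); print(job_done())"
```

```text
t 14.05 bay-frame [0.0004 0.0616 0.0765] F [ 0.1 -7.5  1.8] w 0.0274
rotvec to goal [ 0.0005 -0.0006  0.0026]
the job is handed in; nothing more can be done
None
```

I pushed the green tote home against the stop, squeezed the forceps by the two blue pads to its 20 mm gap, and handed the job in at 14.05 s with the grip still held.

- **Docking:** The push force rose to about 29 N with no further travel. The wrist picture then showed the tote against the end wall, with its ends measured at +52.5 and −55 mm from the bay point and the stub between the open tips.
- **Tip gap:** Six final grip readings averaged 27.46 mm over the pads (spread ±0.15 mm). By the given figures that is a tip gap of about 20.0 mm.
- **Stub clearance:** The last picture shows the stub free on both sides, with the tips centred on it to within about 1 mm.
- **Disagreement:** Reading the gap from the wrist picture gave about 21 mm, and 20.5 to 22 mm depending on the assumed tip height. The gripper's shaft hides most of the tips and the view has parallax, so I relied on the pad width.
- **Steady side force:** The wrist showed a constant 7 to 8 N along the track while gripping. The pose did not drift.
- **Surroundings:** I did not touch the orange tote or the bystanders, but I did not re-measure where they stand at the end.

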